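# Seat the specimen stage on its studs and lay the scale bar against it

### The job

The square specimen stage sits on its hub but rides up on the four studs: turn it until its holes line up with the studs and seat it fully down on the grey board. Then lay the checkered scale bar flat on the board, flush along the whole front edge of the stage (the edge facing the bar), and let go of everything. Leave the other things on the desk where they are.

Things in the scene. Friction and masses are not known exactly. Their poses are not given: they have to be found in the camera images.
- board: Fixed grey board on the desk, 10 mm thick. Origin: underside, on the axis of its upright steel hub; it spans x -170 (front, robot side) to +75 mm, y -125 to +125 mm. Hub 27 mm diameter, top 35 mm above the board's top face, chamfered. Four brass studs, 8 mm diameter with tapered tips, 14 mm high above the top face, at x +-37, y +-37 mm.
- board_seat (a point): Point on the hub axis on the board's top face; axes as the board. The seated stage's origin lies here.
- stage: Loose square dark steel flange, 110 x 110 x 10 mm, 0.3 to 0.52 kg. Origin: centre of the underside; z up, x and y square to the edges. A 31 mm bore goes round the hub, four 12 mm holes at x +-37, y +-37 mm take the studs, all with 2 mm play. Starts round the hub, resting on the stud tips 14 mm above the board, turned 17 to 73 degrees; turns freely. Any of its four quarter-turn positions fits.
- stage_rim (a point): Centre of the rim of the stage's blue round collar, 52 mm above the stage's underside; axes as the stage. Collar: 50 mm outer diameter, 42 mm high above the flange; grip it from above across the diameter, at any yaw.
- scale_bar: Loose scale bar with black and white checks, 22 mm (its x) by 200 mm (its y), 8 mm thick, lying on the board in front of the stage. Origin: centre of the underside. Light; it slides when pushed. When flush with the seated stage its centre line is 66 mm in front of the hub axis (board x = -66 mm), parallel to the board's y.
- glue_stick: Bystander: yellow and red glue stick, 24 x 95 mm, lying; left of the board. Origin at the underside's centre. Leave alone.
- mouse: Bystander: black computer mouse, 117 x 58 x 37 mm, right of the board. Origin at the underside's centre. Leave alone.
- lens_cap: Bystander: round black lens cap, 54 mm diameter, 10 mm high; left of the board. Origin at the underside's centre. Leave alone.

How it is judged:
On the way, in this order (a step that is already met when the one before it is completed fails the run):
1. the stage is seated: its underside within 2.5 mm of the board's top face, its centre within 4 mm of the hub axis (z of stage in the frame of board_seat below 0.0025 m and horizontal distance between stage and board_seat below 0.004 m and angle between stage's own z axis and vertical below 0.03 rad), for 0.2 s.
2. the scale bar lies flush along the front edge of the seated stage (x of scale_bar in the frame of board_seat below -0.045 m and z of scale_bar in the frame of board_seat between -0.003 and 0.003 m and angle between scale_bar's own z axis and vertical below 0.03 rad and ((x of scale_bar in the frame of stage between -0.069 and -0.06 m and y of scale_bar in the frame of stage between -0.055 and 0.055 m and angle between the x axis of scale_bar and the x axis of stage, either way round below 0.04 rad) or (x of scale_bar in the frame of stage between 0.06 and 0.069 m and y of scale_bar in the frame of stage between -0.055 and 0.055 m and angle between the x axis of scale_bar and the x axis of stage, either way round below 0.04 rad) or (y of scale_bar in the frame of stage between -0.069 and -0.06 m and x of scale_bar in the frame of stage between -0.055 and 0.055 m and angle between the x axis of scale_bar and the y axis of stage, either way round below 0.04 rad) or (y of scale_bar in the frame of stage between 0.06 and 0.069 m and x of scale_bar in the frame of stage between -0.055 and 0.055 m and angle between the x axis of scale_bar and the y axis of stage, either way round below 0.04 rad))), for 0.2 s.
At the end, for the whole second after the job is handed in: Stage seated (within 2.5 mm of the board, centre within 4 mm of the hub axis, level); scale bar flat on the board in front of it, gap to the front edge under 3 mm, parallel within 0.04 rad, its middle within 55 mm of the stage's middle along the edge; both at rest (all of step 1 and all of step 2 and linear speed of each of scale_bar, stage below 0.01 m/s and angular speed of each of scale_bar, stage below 0.1 rad/s); the robot touches nothing.
It fails at once if a bystander (glue stick, mouse, lens cap) is moved by more than 30 mm (distance of any of glue_stick, mouse, lens_cap from where it was at the start of the episode above 0.03 m).
It also fails if it takes over 45 s, if anything falls off the work surface, if the arm or the gripper's body presses on something with over 40 N, if the wrist force passes 120 N, or if a joint passes its speed limit or range.

### The arm

A 6-joint arm with a two-finger parallel gripper is mounted at the origin on a cart in front of the work surface, level with it; the furniture and walls round the work are solid. World frame = base frame: x ahead of the robot, y to its left, z up, the work surface at z = 0. Lengths are in m, angles in rad, forces in N, time in s.
With the tool pointing down it reaches from about 0.3 to 0.775 m from the base axis. Payload 14.6 kg.
Tool frame: the origin (TCP) lies at the centre of the arm's flange, where the gripper is bolted on; the fingertips stand 173 mm ahead of it and the grasp point (between the pads) lies 155 mm ahead of it; z points along the fingers, y is the direction in which the jaws open and shut (so a half turn about z gives the same grasp; the last joint's range is limited). The gripper opens to 85 mm and grips with 20 to 120 N. Pads are 22 mm wide; open, the fingers measure 114 mm over their backs; the gripper's body (76 mm by 85 mm) begins 54 mm behind the grasp point. The pads swing forward as they close: fully open they stand 13 mm farther back than shut.
Start: joints at [1.056, 0.3, 1.521, -0, 1.321, -0.067], TCP at [0.238, 0.496, 0.405] pointing down, gripper open.
Joint ranges: [-3.03, 3.03], [-0.79, 2.21], [0.23, 2.52], [-1.04, 4.18], [0, 3.07], [-2.55, 2.55]. Speed limits (rad/s): [2.22, 2.22, 2.57, 3.14, 3.14, 3.14].

### API

Orientations are given as a unit quaternion [x, y, z, w].
In Python, from rig import status, cams, workorder, spotter gives the robot as it stands. The module is installed in compiled form; this text tells all that it offers.
- The arm moves only by the tool jog_arm, never from a script. Its argument "rows" is text: rows parted by semicolons, each of 6 numbers parted by spaces: the shift along the tool's x, y, z in m, then the turn, a rotation vector about the tool's x, y, z in degrees. A call has 1 to 12 rows; each row is the pose to reach, as a shift and turn from the pose commanded when the call began, along the tool's axes at that moment; what a row does not reach only later rows make up. A row lasts 1/12 s, in which the tool goes at most 41.7 mm and 7.16 degrees, less where a joint would pass 70% of its speed; a pose out of reach is approached as far as the arm can. A call with a gripper value outside its range is refused whole. "claw" is the closure, from -1 (fully open) to 1 (shut), set as the call begins (left out, the last holds). The fingers move at their own pace and stop on an object; "force" is the grip in N (left out, the last holds). Time passes only in rows, so rows that repeat a pose let the fingers close. It gives the time, the measured TCP pose, the force and the opening at its end, in the units of the state.
- status.state(): the state, without advancing time (a new reading comes with each control period).
- cams.get_image(name): name is "scene" or "top" or "wrist"; returns (picture, depth): 400x640x3 uint8, red, green, blue; 400x640 float32, m along the optical axis (not along the pixel's ray), 0 where there is no reading.
- cams.calibration(name): a dict with "vertical_fov" (degrees; the focal length in pixels is half the picture's height over the tangent of half this angle, whatever the lens; pixels are square), "cx", "cy" (the principal point, pixels), "rvec" (rotation vector, rad) and "tvec" (3), from world to camera coordinates, as OpenCV has them. Camera axes: x right, y down, z forward; pixel columns grow to the right and rows downward; lengths in m; the calibration is good to about 2 mm. A picture is of the moment at which its call begins: read the wrist's pose just before it. calibration takes no time and is no camera call; for the wrist camera it gives the pose at the moment of the call.
- workorder.sign_off(): hands the job in, once; it reports no verdict.
Trained networks look in the newest picture that a camera, given by its name, has taken for a name from the list of things; names that differ only in an ending like _2 or _b are one class to them, and where a whole thing is asked for, a point or a joint stands for the part that bears it (a point fixed in the world has none). Each returns a list of dicts, best first, with "confidence" (0 to 1); they miss things now and then, are a little off and sometimes report something else, mostly with a low value. They report only what shows in the picture. A call takes as long as a camera call.
- spotter.recognise(camera, thing): "position" ([x, y, z] in m, in world coordinates, good to about 4 mm: the middle of the surface that is visible of it).
The state is a dict: "time": time; "joints": joint angles; "dq": joint speeds; "joint_torque": joint torques, N m; "tool_pos": TCP position; "tool_rot": TCP orientation; "wrist_force": force on the tool from outside, world axes, zero at the start; "moment": the same for the moment, N m; "gripper_width": opening from 0.0 (shut) to 1.0 (fully open).
Only numpy, scipy, OpenCV 4.12 (cv2) and the standard library are available. Lean on these libraries where they do the work, as an engineer would, in place of code of your own. Each camera call takes 0.05 s, during which the arm holds its last target.

## Working session

There is one attempt and no reset: what is moved stays moved. The work goes in short steps, Python scripts to look and compute and a tool call to move; the robot and the scene stay as the last step left them, time stands still between calls to the robot, and variables do not carry over. Pictures are saved under pics/ and viewed, and the job is handed in when it is done.

Besides the shell and the picture viewer there is one more tool, called as name(argument=value, ...), one argument or row to a line, values as JSON. jog_arm: Moves the arm, as the interface text tells. Its arguments: {"type":"object","properties":{"rows":{"type":"string"},"claw":{"type":"number"},"force":{"type":"number"}},"required":["rows"]}

```bash
mkdir -p pics; cat > h.py <<'E'
import numpy as np, cv2
from rig import status, cams, workorder, spotter
from scipy.spatial.transform import Rotation as R
def K(c):
    f=200/np.tan(np.radians(c['vertical_fov'])/2); return f,c['cx'],c['cy']
def grab(n,fn):
    c=cams.calibration(n); im,d=cams.get_image(n)
    cv2.imwrite('pics/'+fn,im[:,:,::-1]); np.savez('pics/'+fn+'.npz',im=im,d=d,rvec=c['rvec'],tvec=c['tvec'],f=K(c)[0],cx=c['cx'],cy=c['cy'])
    return im,d,c
def cloud(d,c):
    f,cx,cy=K(c); v,u=np.mgrid[:d.shape[0],:d.shape[1]]
    P=np.stack([(u-cx)/f*d,(v-cy)/f*d,d],-1)
    Rm=cv2.Rodrigues(np.array(c['rvec'],float))[0]
    return (P-np.array(c['tvec']))@Rm
def proj(p,c):
    f,cx,cy=K(c);Rm=cv2.Rodrigues(np.array(c['rvec'],float))[0]
    q=np.atleast_2d(p)@Rm.T+np.array(c['tvec']); return np.c_[q[:,0]/q[:,2]*f+cx,q[:,1]/q[:,2]*f+cy]
E
python3 - <<'E'
from h import *
print(status.state())
for n in['top','scene']:
    im,d,c=grab(n,n+'1.png'); print(n,c)
    if n=='top':
        for t in['stage','stage_rim','scale_bar','board','glue_stick','mouse','lens_cap']:
            print(t,[(np.round(x['position'],4),round(x['confidence'],2)) for x in spotter.recognise('top',t)][:3])
E
```

```text
{'time': 0.0, 'joints': array([ 1.05643941e+00,  3.00494133e-01,  1.52159003e+00,  6.56410208e-06,
        1.32068700e+00, -6.65871070e-02]), 'dq': array([ 4.76057537e-04,  5.30681309e-04, -1.59301169e-03,  9.94528355e-05,
       -6.05463647e-04, -6.05532871e-04]), 'joint_torque': array([-4.32294364e-04, -5.43499446e+01, -3.61788189e+01, -1.73632898e-04,
        3.96881194e-03,  6.76903483e-06]), 'tool_pos': array([0.23810726, 0.49575447, 0.40410477]), 'tool_rot': array([ 2.22019989e-01,  9.75041936e-01, -5.63655842e-04, -1.71810361e-04]), 'wrist_force': array([ 0.29225131, -0.44566213, -0.04376581]), 'moment': array([-0.02069004, -0.08999163, -0.00169155]), 'gripper_width': 1.0000354516153713}
top {'vertical_fov': 46.241737104606784, 'cx': 318.7039978712889, 'cy': 203.6035663943396, 'rvec': array([ 2.12680398, -2.10027781,  0.20934377]), 'tvec': array([-0.05259286,  0.59438884,  1.02831264])}
stage []
stage_rim [(array([ 0.6197, -0.1111,  0.0345]), 0.95)]
scale_bar [(array([ 0.5092, -0.0967,  0.0208]), 0.77)]
board [(array([ 0.5597, -0.0895,  0.0078]), 0.93)]
glue_stick [(array([0.5304, 0.2398, 0.0222]), 0.81), (array([0.6506, 0.186 , 0.0117]), 0.72), (array([ 0.6612, -0.3596,  0.0281]), 0.2)]
mouse [(array([ 0.6593, -0.3581,  0.0261]), 0.85)]
lens_cap [(array([0.6519, 0.1878, 0.0107]), 0.62)]
scene {'vertical_fov': 52.11696349144779, 'cx': 323.6668561063861, 'cy': 205.68627309677626, 'rvec': array([ 2.12885997, -1.50403168,  0.4443364 ]), 'tvec': array([-0.24134222,  0.48206347,  0.80199644])}
```

View pics/top1.png

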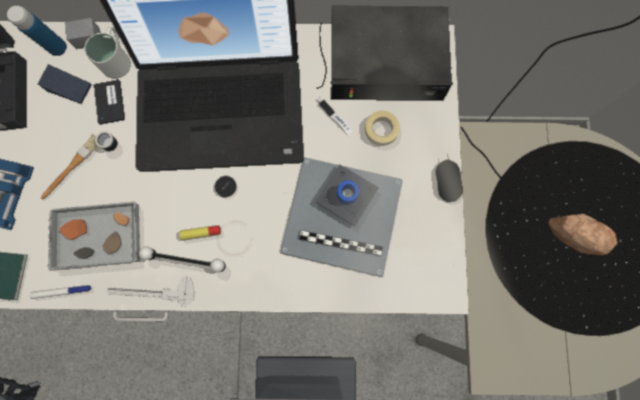

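View pics/scene1.png

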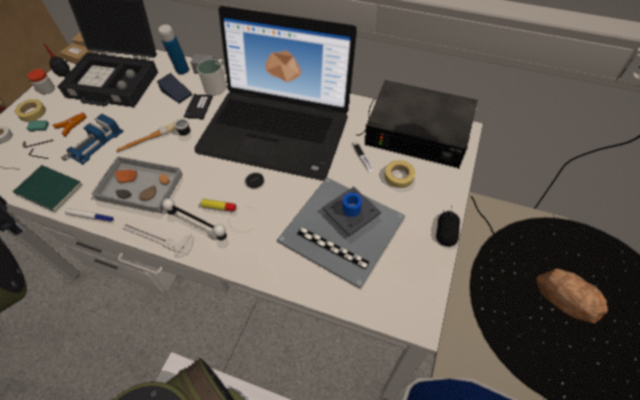

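```bash
python3 - <<'E'
from h import *
z=np.load('pics/top1.png.npz'); im,d=z['im'],z['d']
c=dict(vertical_fov=46.241737104606784,cx=float(z['cx']),cy=float(z['cy']),rvec=z['rvec'],tvec=z['tvec'])
P=cloud(d,c)
x,y,h=P[...,0],P[...,1],P[...,2]
roi=np.zeros(h.shape,bool); roi[155:280,275:410]=1
g=im.astype(int)
print('table z',np.median(h[(roi)&(g.sum(-1)>540)]))
notwhite=roi&(g.sum(-1)<480)
m=notwhite.astype(np.uint8)
n,l,s,_=cv2.connectedComponentsWithStats(m); k=1+np.argmax(s[1:,4]); m=(l==k)
cn=max(cv2.findContours(m.astype(np.uint8),0,2)[0],key=cv2.contourArea)
def toz(uv,zz):
    f,cx,cy=K(c);Rm=cv2.Rodrigues(c['rvec'])[0]
    r=np.c_[(uv[:,0]-cx)/f,(uv[:,1]-cy)/f,np.ones(len(uv))]@Rm; o=-Rm.T@c['tvec']
    return o+r*((zz-o[2])/r[:,2])[:,None]
b=toz(cn[:,0,:].astype(float),0.01)[:,:2].astype(np.float32)
print('board',cv2.minAreaRect(b))
for lo,hi in((.02,.045),(.03,.04)):
    q=roi&(h>lo)&(h<hi); print(lo,q.sum(),np.median(h[q]),cv2.minAreaRect(np.c_[x[q],y[q]].astype(np.float32)))
blue=roi&(g[...,2]>g[...,0]+50)
q=blue; print('collar',q.sum(),np.median(h[q]),h[q].max(),x[q].mean(),y[q].mean())
sub=cv2.resize(im[150:285,270:415,::-1],None,fx=5,fy=5,interpolation=cv2.INTER_CUBIC); cv2.imwrite('pics/crop1.png',sub[:600,:])
E
```

```text
table z -0.0002826505279023395
board ((0.585902214050293, -0.06718549132347107), (0.31976696848869324, 0.2503969371318817), 77.54696655273438)
0.02 1971 0.03322698955161766 ((0.6095516681671143, -0.06497816741466522), (0.2924473285675049, 0.207474946975708), 80.47726440429688)
0.03 1554 0.03373802268896081 ((0.6242391467094421, -0.11112789809703827), (0.1100781112909317, 0.11112023890018463), 58.579166412353516)
collar 239 0.07536388911323076 0.08129885464770215 0.6237315894158848 -0.11087724410696531
```

View pics/crop1.png

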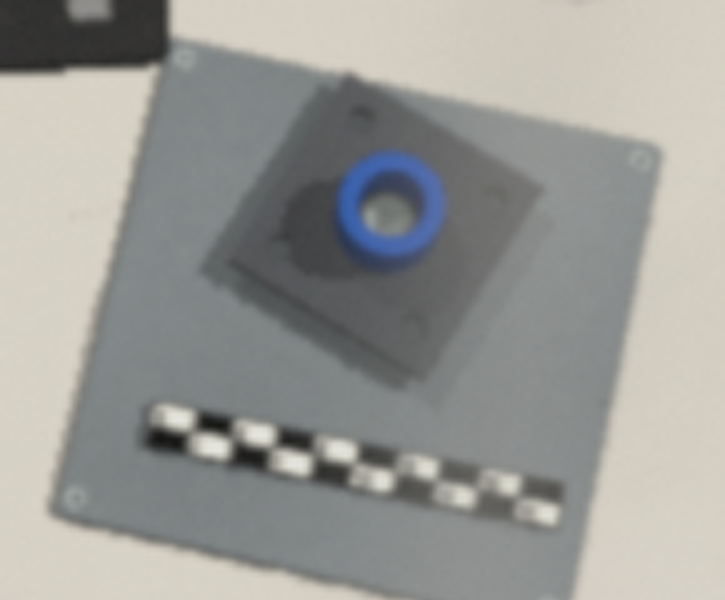

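```bash
cat >> h.py <<'E'
def rel(p,yaw_y,s=None,cmd=None):
    """tool-frame shift+rotvec(deg) to reach TCP p with tool down, tool-y at yaw_y deg (mod 180)"""
    s=s or status.state(); p0=np.array(s['tool_pos']); R0=R.from_quat(s['tool_rot'])
    if cmd: p0,R0=np.array(cmd[0]),cmd[1]
    best=None
    for a in (yaw_y,yaw_y+180):
        a=np.radians(a); yv=np.array([np.cos(a),np.sin(a),0]); zv=np.array([0,0,-1.]); xv=np.cross(yv,zv)
        r=(R0.inv()*R.from_matrix(np.c_[xv,yv,zv])).as_rotvec(degrees=True)
        if best is None or np.linalg.norm(r)<np.linalg.norm(best): best=r
    return np.round(R0.inv().apply(np.array(p)-p0),4),np.round(best,2)
E
python3 - <<'E'
from h import *
s=status.state();M=R.from_quat(s['tool_rot']).as_matrix();print(M.round(3), 'ywaw',np.degrees(np.arctan2(M[1,1],M[0,1])))
c=cams.calibration('wrist'); Rm=cv2.Rodrigues(c['rvec'])[0]; o=-Rm.T@c['tvec']; print('cam in tool',M.T@(o-s['tool_pos']),(Rm@M).round(2), c['vertical_fov'])
print(rel([.624,-.111,.36],58.6)); print(rel([.624,-.111,.28],58.6))
E
```

```text
[[-0.901  0.433 -0.   ]
 [ 0.433  0.901 -0.   ]
 [-0.    -0.    -1.   ]] ywaw 64.34229589194966
cam in tool [ 8.10606892e-02 -3.87617308e-06  3.06421723e-02] [[-0.    1.    0.  ]
 [-0.95 -0.   -0.31]
 [-0.31 -0.    0.95]] 58.028338829561655
(array([-0.6105, -0.3799,  0.0447]), array([-0.  ,  0.  ,  5.74]))
(array([-0.6105, -0.3799,  0.1247]), array([-0.  ,  0.  ,  5.74]))
```

jog_arm(
  rows="-0.6105 -0.3799 0.02 0 0 5.74;-0.6105 -0.3799 0.02 0 0 5.74;-0.6105 -0.3799 0.02 0 0 5.74;-0.6105 -0.3799 0.02 0 0 5.74;-0.6105 -0.3799 0.02 0 0 5.74;-0.6105 -0.3799 0.02 0 0 5.74;-0.6105 -0.3799 0.02 0 0 5.74;-0.6105 -0.3799 0.02 0 0 5.74;-0.6105 -0.3799 0.02 0 0 5.74;-0.6105 -0.3799 0.02 0 0 5.74;-0.6105 -0.3799 0.02 0 0 5.74;-0.6105 -0.3799 0.02 0 0 5.74",
  claw=-1,
  force=40,
)

```text
time: 1.45
tool_pos: [0.507, 0.0719, 0.3909]
tool_rot: [0.271, 0.963, 0.0, 0.0]
wrist_force: [-0.3, 1.2, 0.9]
gripper_width: 1.001
```

```bash
python3 - <<'E'
from h import *
print(rel([.624,-.111,.36],58.6))
E
```

```text
(array([-0.1952, -0.0952,  0.031 ]), array([ 0.01,  0.02, -0.  ]))
```

jog_arm(
  rows="-0.195 -0.095 0.031 0 0 0;-0.195 -0.095 0.031 0 0 0;-0.195 -0.095 0.031 0 0 0;-0.195 -0.095 0.031 0 0 0;-0.195 -0.095 0.031 0 0 0;-0.195 -0.095 0.031 0 0 0;-0.195 -0.095 0.031 0 0 0;-0.195 -0.095 0.031 0 0 0",
)

```text
time: 2.12
tool_pos: [0.6232, -0.1088, 0.3592]
tool_rot: [0.271, 0.963, 0.0, -0.001]
wrist_force: [0.2, 0.5, 0.2]
gripper_width: 1.003
```

```bash
python3 - <<'E'
from h import *
im,d,c=grab('wrist','w1.png')
for t in['stage_rim','scale_bar']:
    print(t,[(np.round(x['position'],4),round(x['confidence'],2)) for x in spotter.recognise('wrist',t)][:3])
s=status.state();print(s['time'],s['tool_pos'],s['joints'])
P=cloud(d,c);h=P[...,2];g=im.astype(int)
for lo,hi in((.02,.045),):
    q=(h>.028)&(h<.040)&(np.hypot(P[...,0]-.624,P[...,1]+.111)<.09); print(q.sum(),np.median(h[q]),cv2.minAreaRect(np.c_[P[q][:,0],P[q][:,1]].astype(np.float32)))
b=(g[...,2]>g[...,0]+50)&(h>.07)&(h<.085); print('rim',b.sum(),np.median(h[b]),cv2.minEnclosingCircle(np.c_[P[b][:,0],P[b][:,1]].astype(np.float32)))
E
```

```text
stage_rim [(array([ 0.6169, -0.1086,  0.037 ]), 0.75)]
scale_bar [(array([ 0.5107, -0.0948,  0.0199]), 0.59), (array([0.6456, 0.1655, 0.0067]), 0.48)]
2.2667 [ 0.62295164 -0.10745545  0.36036128] [-2.28757153e-01  5.18750954e-01  1.31978662e+00  1.29153159e-04
  1.30252040e+00 -1.25289282e+00]
12293 0.03407833622489216 ((0.6226257681846619, -0.11146721243858337), (0.11026223748922348, 0.11075906455516815), 58.485782623291016)
rim 2190 0.0758689816261546 ((0.6224907040596008, -0.11077345162630081), 0.025276683270931244)
```

View pics/w1.png

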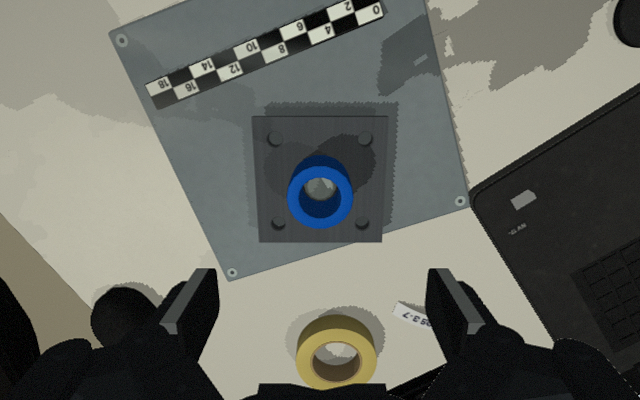

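```bash
python3 - <<'E'
from h import *
z=np.load('pics/w1.png.npz'); im,d=z['im'],z['d']
c=dict(vertical_fov=58.028338829561655,cx=float(z['cx']),cy=float(z['cy']),rvec=z['rvec'],tvec=z['tvec'])
P=cloud(d,c)
def fit(m):
    a=P[m][:,:2]; vx,vy,x0,y0=cv2.fitLine(a.astype(np.float32),cv2.DIST_HUBER,0,.001,.001).ravel(); return np.degrees(np.arctan2(vy,vx)),(x0,y0)
for uv in((232,272),(460,201),(122,40),(229,281),(110,34),(470,207)):
    print(uv,P[uv[1],uv[0]].round(4))
g=im.astype(int)
# board edge pts by depth: z in .006-.014 mask boundaries
h=P[...,2]; m=((h>.005)&(h<.04)&(np.abs(P[...,0]-.58)<.2)).astype(np.uint8)
m=cv2.morphologyEx(m,cv2.MORPH_OPEN,np.ones((5,5)))
print('rows edges')
L=[];Rr=[]
for v in range(60,260,5):
    r=np.where(m[v])[0]
    if len(r): L.append(P[v,r[0]+1])
for v in range(20,190,5):
    r=np.where(m[v])[0]
    if len(r): Rr.append(P[v,r[-1]-1])
for n,A in(('L',L),('R',Rr)):
    A=np.array(A)[:,:2].astype(np.float32); q=cv2.fitLine(A,cv2.DIST_HUBER,0,.001,.001).ravel(); print(n,np.degrees(np.arctan2(q[1],q[0])),q[2:])
# bar
w=(h>.0145)&(h<.0225)&(P[...,0]<.56)&(P[...,0]>.45)
w=cv2.morphologyEx(w.astype(np.uint8),cv2.MORPH_OPEN,np.ones((5,5)))>0
print('bar',w.sum(),np.median(h[w]),cv2.minAreaRect(P[w][:,:2].astype(np.float32)))
E
```

```text
(232, 272) [ 0.6607 -0.2368  0.0114]
(460, 201) [ 0.7109 -0.0127  0.011 ]
(122, 40) [ 0.442  -0.1887  0.0102]
(229, 281) [ 0.6679 -0.2461  0.0101]
(110, 34) [ 0.4334 -0.1942  0.0098]
(470, 207) [ 0.7243 -0.0061  0.0051]
rows edges
L -12.316535 [ 0.5403569  -0.21852857]
R 44.31381 [0.6810137  0.10739169]
bar 7178 0.01850841241007912 ((0.5084375739097595, -0.0971296951174736), (0.20051610469818115, 0.022396791726350784), 79.19253540039062)
```

```bash
python3 - <<'E'
from h import *
s=status.state();print(s['tool_pos'],s['tool_rot'],s['time'],np.abs(s['dq']).max());print(rel([.6225,-.111,.212],58.6))
E
```

```text
[ 0.62295164 -0.10745545  0.36036128] [2.69956085e-01 9.62872596e-01 7.41217438e-05 2.64302883e-04] 2.2667 0.0042501541475787556
(array([-0.0014, -0.0033,  0.1484]), array([0.02, 0.03, 0.08]))
```

jog_arm(
  rows="-0.0014 -0.0033 0.03 0 0 0;-0.0014 -0.0033 0.06 0 0 0;-0.0014 -0.0033 0.09 0 0 0;-0.0014 -0.0033 0.12 0 0 0;-0.0014 -0.0033 0.14 0 0 0;-0.0014 -0.0033 0.148 0 0 0;-0.0014 -0.0033 0.148 0 0 0;-0.0014 -0.0033 0.148 0 0 0",
)

```text
time: 2.93
tool_pos: [0.623, -0.1118, 0.2131]
tool_rot: [0.27, 0.963, 0.0, 0.001]
wrist_force: [-0.1, -0.8, 0.4]
gripper_width: 1.004
```

jog_arm(
  rows="0 0 0 0 0 0;0 0 0 0 0 0;0 0 0 0 0 0;0 0 0 0 0 0;0 0 0 0 0 0;0 0 0 0 0 0;0 0 0 0 0 0;0 0 0 0 0 0",
  claw=1,
  force=30,
)

```text
time: 3.6
tool_pos: [0.623, -0.1123, 0.2132]
tool_rot: [0.271, 0.963, 0.0, 0.001]
wrist_force: [-1.5, 1.4, 7.2]
gripper_width: 0.584
```

jog_arm(
  rows="0 0 0 0 0 -5;0 0 0 0 0 -10;0 0 0 0 0 -15;0 0 0 0 0 -19;0 0 0 0 0 -19;0 0 0 0 0 -19",
)

```text
time: 4.1
tool_pos: [0.6226, -0.1122, 0.2116]
tool_rot: [0.109, 0.994, 0.0, -0.0]
wrist_force: [-0.0, -0.6, -4.0]
gripper_width: 0.58
```

```bash
python3 - <<'E'
from h import *
im,d,c=grab('wrist','w2.png')
s=status.state();print(s['time'],s['tool_pos'],s['wrist_force'],s['gripper_width'])
M=R.from_quat(s['tool_rot']).as_matrix();print(np.degrees(np.arctan2(M[1,1],M[0,1])))
P=cloud(d,c);h=P[...,2]
q=(h>.022)&(h<.042)&(np.hypot(P[...,0]-.624,P[...,1]+.111)<.09);q=cv2.morphologyEx(q.astype(np.uint8),cv2.MORPH_OPEN,np.ones((5,5)))>0
print(q.sum(),np.median(h[q]),cv2.minAreaRect(np.c_[P[q][:,0],P[q][:,1]].astype(np.float32)))
E
```

```text
4.15 [ 0.62264474 -0.1122254   0.21163271] [ 0.3920711   0.559283   -3.97019419] 0.5804018415463762
77.45266109244169
28550 0.0325066001231364 ((0.6218017339706421, -0.11230598390102386), (0.11080940067768097, 0.11147008091211319), 77.4281234741211)
```

View pics/w2.png

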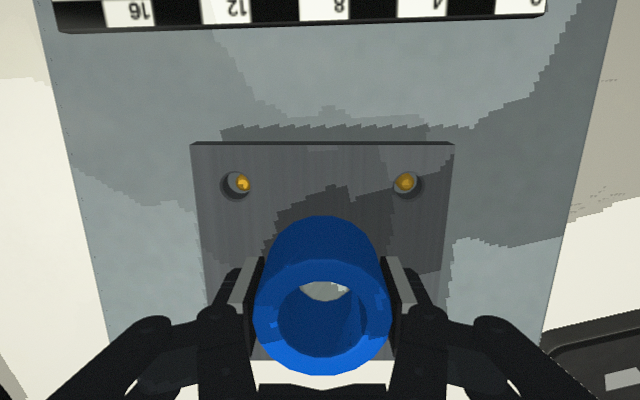

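jog_arm(
  rows="0 0 0.003 0 0 0;0 0 0.006 0 0 0;0 0 0.008 0 0 0;0 0 0.010 0 0 0;0 0 0.011 0 0 0;0 0 0.011 0 0 0",
)

```text
time: 4.65
tool_pos: [0.6227, -0.1122, 0.2004]
tool_rot: [0.108, 0.994, 0.0, -0.0]
wrist_force: [0.6, -0.3, -3.8]
gripper_width: 0.581
```

jog_arm(
  rows="0 0 0.0005 0 0 0;0 0 0.001 0 0 0;0 0 0.0015 0 0 0;0 0 0.002 0 0 0;0 0 0.002 0 0 0",
)

```text
time: 5.07
tool_pos: [0.6228, -0.1122, 0.1993]
tool_rot: [0.108, 0.994, -0.0, 0.0]
wrist_force: [-4.9, 1.1, 3.5]
gripper_width: 0.583
```

jog_arm(
  rows="0 0 0 0 0 0;0 0 0 0 0 0;0 0 0 0 0 0;0 0 0 0 0 0;0 0 0 0 0 0",
  claw=-1,
)

```text
time: 5.48
tool_pos: [0.6228, -0.1123, 0.1988]
tool_rot: [0.108, 0.994, -0.0, 0.0]
wrist_force: [-0.6, 0.2, 0.9]
gripper_width: 1.002
```

jog_arm(
  rows="0 0 -0.02 0 0 0;0 0 -0.05 0 0 0;0 0 -0.08 0 0 0;0 0 -0.11 0 0 0;0 0 -0.14 0 0 0;0 0 -0.15 0 0 0;0 0 -0.15 0 0 0;0 0 -0.15 0 0 0",
)

```text
time: 6.15
tool_pos: [0.6226, -0.1122, 0.3484]
tool_rot: [0.108, 0.994, -0.0, -0.0]
wrist_force: [-0.8, 0.1, -0.3]
gripper_width: 0.996
```

```bash
cat > m.py <<'E'
from h import *
import sys
im,d,c=grab('wrist',sys.argv[1])
s=status.state();print(s['time'],s['tool_pos'],s['wrist_force'],s['gripper_width'])
P=cloud(d,c);h=P[...,2];g=im.astype(int)
q=(h>.014)&(h<.027)&(np.hypot(P[...,0]-.6225,P[...,1]+.111)<.082)
a=np.radians(-12.4);Rb=np.array([[np.cos(a),np.sin(a)],[-np.sin(a),np.cos(a)]])
B=(P[...,:2]-[.6225,-.111])@Rb.T
q=(h>.0155)&(h<.045)&(B[...,0]>-.0565)&(np.abs(B[...,1])<.07)&(np.abs(B[...,0])<.07)
q=cv2.morphologyEx(q.astype(np.uint8),cv2.MORPH_OPEN,np.ones((5,5)))>0
print('stage',q.sum(),np.median(h[q]),cv2.minAreaRect(B[q].astype(np.float32)))
w=(h>.0145)&(h<.0225)&(B[...,0]<-.056)
w=cv2.morphologyEx(w.astype(np.uint8),cv2.MORPH_OPEN,np.ones((5,5)))>0
print('bar',w.sum(),np.median(h[w]),cv2.minAreaRect(P[w][:,:2].astype(np.float32)),'board frame',cv2.minAreaRect(B[w].astype(np.float32)))
b=(g[...,2]>g[...,0]+50)&(h>.05)&(h<.085); print('rim',b.sum(),np.percentile(h[b],[50,90]),cv2.minEnclosingCircle(np.c_[P[b][:,0],P[b][:,1]].astype(np.float32)))
E
python3 m.py w3.png
```

```text
6.2 [ 0.6225949  -0.11219408  0.34731496] [ 0.73269946 -0.19733419 -0.74838483] 1.0004108234852256
stage 12525 0.020134201612007546 ((-0.0004159994423389435, -0.0015668049454689026), (0.11032669246196747, 0.1107545867562294), 89.95377349853516)
bar 8293 0.01849617760114379 ((0.5084153413772583, -0.09713935852050781), (0.2002849131822586, 0.022474216297268867), 79.22493743896484) board frame ((-0.1143997460603714, -0.010960653424263), (0.022474229335784912, 0.2002849578857422), 1.6249213218688965)
rim 2352 [0.06180092 0.06278143] ((0.6213817596435547, -0.11221226304769516), 0.025076601654291153)
```

View pics/w3.png

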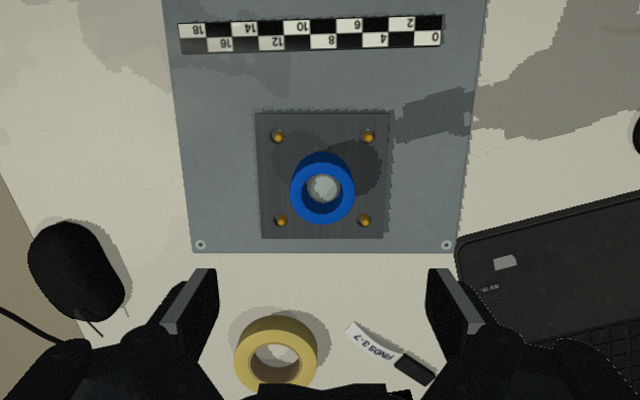

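```bash
python3 - <<'E'
from h import *
z=np.load('pics/w3.png.npz'); d=z['d']
c=dict(vertical_fov=58.028338829561655,cx=float(z['cx']),cy=float(z['cy']),rvec=z['rvec'],tvec=z['tvec'])
s=status.state();P=cloud(d,c);T=R.from_quat(s['tool_rot']).inv().apply((P-s['tool_pos']).reshape(-1,3)).reshape(P.shape)
for sl in((slice(None),slice(0,320)),(slice(None),slice(320,640))):
    t=T[sl].reshape(-1,3); t=t[(np.abs(t[:,0])<.03)&(np.abs(t[:,1])<.07)&(np.abs(t[:,1])>.02)&(t[:,2]>.05)&(t[:,2]<.2)]
    print(len(t),np.percentile(t,[0,1,50,99,100],axis=0).round(4))
    e=t[t[:,2]>np.percentile(t[:,2],99)-.004];print(e.min(0),e.max(0))
a=np.radians(-12.4)
for bx in(-.152,):
    p=np.array([.6222,-.112])+np.array([[np.cos(a),-np.sin(a)],[np.sin(a),np.cos(a)]])@[bx,-.010]
    print(p,rel([*p,.2],77.6-0),rel([*p,.3],77.6))
E
```

```text
13924 [[-0.0112 -0.07    0.0871]
 [-0.0083 -0.0694  0.0886]
 [ 0.0118 -0.0475  0.1068]
 [ 0.0182 -0.0241  0.1552]
 [ 0.0191 -0.0206  0.1599]]
[-0.01079573 -0.05492894  0.15119274] [ 0.01201334 -0.04242232  0.15989316]
13939 [[-0.011   0.0205  0.0874]
 [-0.0085  0.024   0.0887]
 [ 0.0117  0.0474  0.1069]
 [ 0.0181  0.0694  0.1554]
 [ 0.0189  0.07    0.1598]]
[-0.01085875  0.04201632  0.15144994] [0.01191513 0.05408386 0.15978442]
[ 0.47159846 -0.08912695] (array([ 0.1522, -0.0099,  0.1476]), array([ 0. , -0.1,  0. ])) (array([ 0.1523, -0.0099,  0.0476]), array([ 0. , -0.1,  0. ]))
```

jog_arm(
  rows="0.04 -0.003 0 0 0 0;0.08 -0.006 0.01 0 0 0;0.12 -0.01 0.03 0 0 0;0.152 -0.01 0.06 0 0 0;0.152 -0.01 0.09 0 0 0;0.152 -0.01 0.12 0 0 0;0.152 -0.01 0.145 0 0 0;0.152 -0.01 0.16 0 0 0;0.152 -0.01 0.166 0 0 0;0.152 -0.01 0.166 0 0 0;0.152 -0.01 0.166 0 0 0",
)

```text
time: 7.12
tool_pos: [0.4721, -0.0893, 0.1827]
tool_rot: [0.108, 0.994, 0.0, -0.0]
wrist_force: [-0.3, 0.2, 0.3]
gripper_width: 1.002
```

```bash
python3 - <<'E'
from h import *
s=status.state();a=np.radians(-12.4)
Rb=np.array([[np.cos(a),-np.sin(a)],[np.sin(a),np.cos(a)]])
print(s['tool_pos'],s['wrist_force'],Rb.T@(s['tool_pos'][:2]-np.array([.6222,-.112])))
M=R.from_quat(s['tool_rot']).as_matrix();print(np.degrees(np.arctan2(M[1,1],M[0,1])))
E
```

```text
[ 0.47214273 -0.08934892  0.18270687] [-0.26997884  0.24902254  0.27985657] [-0.15142076 -0.01009991]
77.6047500163114
```

jog_arm(
  rows="0 0 0.004 0 0 0;0 0 0.009 0 0 0;0 0 0.009 0 0 0;0 0 0.009 0 0 0",
)

```text
time: 7.45
tool_pos: [0.4721, -0.0894, 0.1738]
tool_rot: [0.108, 0.994, -0.0, 0.0]
wrist_force: [0.2, -0.7, 0.3]
gripper_width: 0.996
```

jog_arm(
  rows="-0.007 0 0 0 0 0;-0.012 0 0 0 0 0;-0.017 0 0 0 0 0;-0.022 0 0 0 0 0;-0.027 0 0 0 0 0;-0.032 0 0 0 0 0;-0.037 0 0 0 0 0;-0.042 0 0 0 0 0;-0.047 0 0 0 0 0;-0.052 0 0 0 0 0;-0.056 0 0 0 0 0;-0.058 0 0 0 0 0",
)

```text
time: 8.45
tool_pos: [0.5293, -0.1019, 0.1738]
tool_rot: [0.108, 0.994, -0.0, 0.0]
wrist_force: [0.1, -0.3, 0.9]
gripper_width: 1.001
```

```bash
python3 m.py w4.png
```

```text
8.5 [ 0.52933043 -0.10196616  0.17377993] [-0.53231412 -0.20183727  0.50164064] 1.0065650832250577
stage 4823 0.019900249132972576 ((-0.048499222844839096, -0.00802292674779892), (0.09698072075843811, 0.016391094774007797), 89.55023193359375)
bar 14788 0.01840496098610027 ((0.5390812754631042, -0.10367031395435333), (0.2010136842727661, 0.0445559099316597), 77.6862564086914) board frame ((-0.08304672688245773, -0.010754220187664032), (0.0445559024810791, 0.2010137438774109), 0.08626636117696762)Traceback (most recent call last):
  File "m.py", line 15, in <module>
    b=(g[...,2]>g[...,0]+50)&(h>.05)&(h<.085); print('rim',b.sum(),np.percentile(h[b],[50,90]),cv2.minEnclosingCircle(np.c_[P[b][:,0],P[b][:,1]].astype(np.float32)))
                                                                   ~~~~~~~~~~~~~^^^^^^^^^^^^^^
    return _quantile_unchecked(
        a, q, axis, out, overwrite_input, method, keepdims, weights)
    return _ureduce(a,
                    func=_quantile_ureduce_func,
    ...<5 lines>...
                    overwrite_input=overwrite_input,
                    method=method)
    r = func(a, **kwargs)
    result = _quantile(arr,
                       quantiles=q,
    ...<2 lines>...
                       out=out,
                       weights=wgt)
    slices_having_nans = np.isnan(arr[-1, ...])
                                  ~~~^^^^^^^^^
IndexError: index -1 is out of bounds for axis 0 with size 0
```

View pics/w4.png

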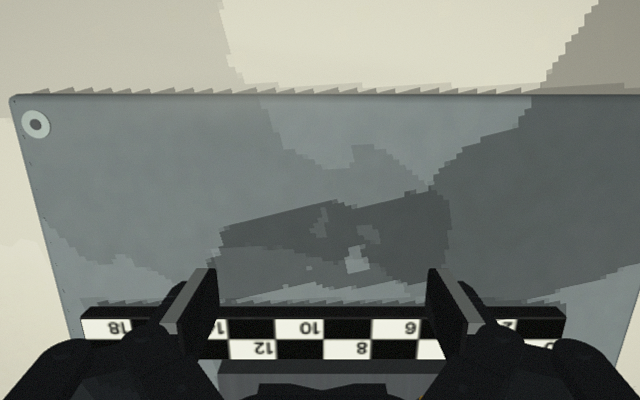

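jog_arm(
  rows="-0.001 0 0 0 0 0;-0.002 0 0 0 0 0;-0.003 0 0 0 0 0;-0.004 0 0 0 0 0;-0.005 0 0 0 0 0;-0.005 0 0 0 0 0",
)

```text
time: 9.0
tool_pos: [0.5338, -0.1029, 0.1738]
tool_rot: [0.108, 0.994, -0.0, 0.0]
wrist_force: [-1.3, -0.1, 0.1]
gripper_width: 1.002
```

jog_arm(
  rows="-0.0005 0 0 0 0 0;-0.001 0 0 0 0 0;-0.0015 0 0 0 0 0;-0.002 0 0 0 0 0;-0.002 0 0 0 0 0",
)

```text
time: 9.42
tool_pos: [0.5356, -0.1033, 0.1738]
tool_rot: [0.108, 0.994, 0.0, -0.0]
wrist_force: [-4.3, 0.6, 2.8]
gripper_width: 1.003
```

jog_arm(
  rows="-0.0005 0 0 0 0 0;-0.001 0 0 0 0 0;-0.001 0 0 0 0 0;-0.001 0 0 0 0 0",
)

```text
time: 9.75
tool_pos: [0.5366, -0.1035, 0.1737]
tool_rot: [0.108, 0.994, 0.0, 0.0]
wrist_force: [-2.8, 0.7, 1.7]
gripper_width: 1.001
```

Contact is being felt; back off, lift and check.

jog_arm(
  rows="0.01 0 0 0 0 0;0.025 0 0 0 0 0;0.035 0 -0.02 0 0 0;0.035 0 -0.06 0 0 0;0.02 0 -0.1 0 0 0;0 0 -0.14 0 0 0;-0.04 0 -0.17 0 0 0;-0.06 0 -0.18 0 0 0;-0.06 0 -0.18 0 0 0;-0.06 0 -0.18 0 0 0",
)

```text
time: 10.58
tool_pos: [0.5958, -0.1166, 0.3542]
tool_rot: [0.108, 0.994, -0.0, 0.001]
wrist_force: [-0.0, 1.3, -1.1]
gripper_width: 1.003
```

```bash
python3 m.py w5.png; python3 - <<'E'
from h import *
grab('top','top2.png')
z=np.load('pics/w5.png.npz'); im,d=z['im'],z['d']
c=dict(vertical_fov=58.028338829561655,cx=float(z['cx']),cy=float(z['cy']),rvec=z['rvec'],tvec=z['tvec'])
P=cloud(d,c);h=P[...,2];a=np.radians(-12.4);Rb=np.array([[np.cos(a),np.sin(a)],[-np.sin(a),np.cos(a)]])
B=(P[...,:2]-[.6222,-.112])@Rb.T
w=(h>.0145)&(h<.024)&(B[...,0]<-.03)
# rows along y: rear edge of bar
for y in np.arange(-.1,.1,.02):
    q=w&(np.abs(B[...,1]-y)<.002); 
    if q.any(): print(round(y,2),B[q][:,0].min().round(4),B[q][:,0].max().round(4))
cv2.imwrite('pics/w5c.png',cv2.resize(im[40:240,160:480,::-1],None,fx=2.5,fy=2.5,interpolation=cv2.INTER_CUBIC))
E
```

```text
10.6333 [ 0.59505529 -0.11636467  0.35297972] [ 0.00367172 -0.22681376 -0.19022711] 1.0020121886229245
stage 11824 0.020099224056199343 ((0.0006361901760101318, -0.0016584396362304688), (0.1102600172162056, 0.11396978795528412), 89.89058685302734)
bar 5505 0.01852402115478441 ((0.55595463514328, -0.10788742452859879), (0.2000134438276291, 0.01932210847735405), 77.59815979003906) board frame ((-0.06566140055656433, -0.011249646544456482), (0.20001345872879028, 0.019322101026773453), 89.99815368652344)
rim 2179 [0.06172384 0.0627347 ] ((0.6231546401977539, -0.11260893195867538), 0.02507314458489418)
-0.1 -0.0751 -0.0542
-0.08 -0.0752 -0.0541
-0.06 -0.0752 -0.0541
-0.04 -0.0751 -0.0301
-0.02 -0.0751 -0.0301
0.0 -0.0751 -0.0302
0.02 -0.075 -0.0301
0.04 -0.075 -0.0302
0.06 -0.075 -0.0541
0.08 -0.0751 -0.054
```

View pics/w5.png

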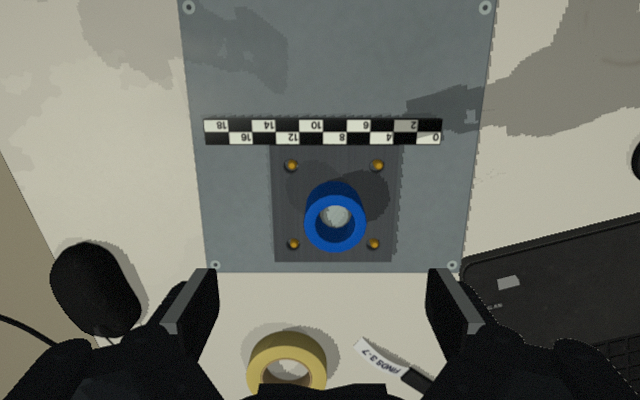

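View pics/w5c.png

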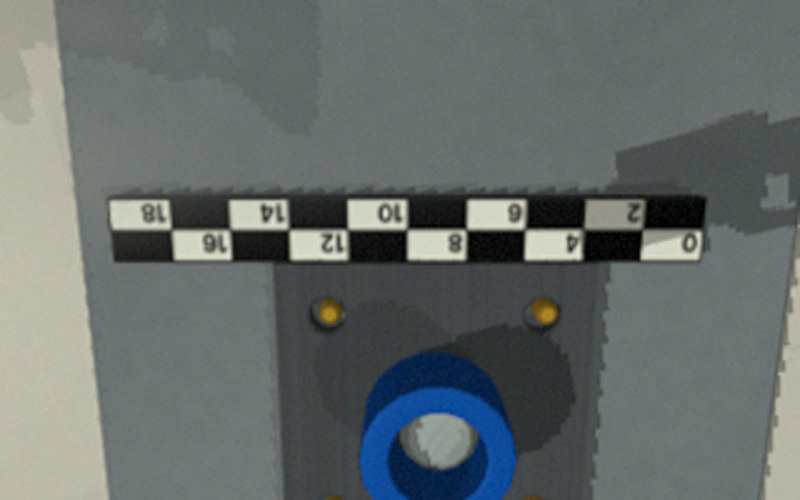

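```bash
python3 - <<'E'
from h import *
for t in['glue_stick','mouse','lens_cap']:
    print(t,[(np.round(x['position'],3),round(x['confidence'],2)) for x in spotter.recognise('top',t)][:2])
s=status.state();print(s['time'],s['wrist_force'],np.abs(s['dq']).max())
print(workorder.sign_off())
E
```

```text
glue_stick [(array([0.529, 0.238, 0.024]), 0.83), (array([ 0.604, -0.006,  0.007]), 0.67)]
mouse []
lens_cap []
10.8333 [ 0.51066997  0.45132958 -0.43889157] 0.007801312292174968
the job is handed in; nothing more can be done
None
```

I gripped the stage by its collar, turned it about 19° and lowered it over the studs onto the board. Then I pushed the scale bar flush against its front edge with both open fingers, backed off and lifted clear. The job was handed in at about 10.8 s of the 45 s allowed; the hand-in gives no verdict.

**Stage:** the last wrist view showed the flange top at 20.1 mm and the collar rim at about 62 mm, as expected for a seated stage, with all four studs showing through the holes. The bar push moved the stage roughly 1.8 mm forward, about what its 2 mm play allows. I did not measure its offset from the hub directly after that.

**Scale bar:** it lies flat, its top at about 18.5 mm, with no visible gap to the stage. It is about 66 mm from the stage centre, parallel within about 0.2°, and roughly 10 mm off the middle along the edge.

**Bystanders:** the final top picture found the glue stick within 2 mm of where it started. The recogniser missed the mouse and the lens cap in that picture, so I did not confirm their positions at the end. The arm never worked near either one.

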